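# Line up the reagent containers by height

## Task

Line up the four reagent containers (red-capped vial, blue-capped vial, amber vial, brown dropper bottle) on the black discs of the aluminium strip in order of height: the shortest on the disc next to the green end block, then rising to the tallest on the disc next to the yellow end block. Stand each one upright in the middle of its disc, and do not tip any container over on the way.

Things in the scene. Friction and masses are not known exactly. Their poses are not given: they have to be found in the camera images.
- vial_red_center (a point): small white vial with a red cap, round, 16 mm diameter, 40 mm high (the shortest), about 16 g. Loose, standing upright on the worktop. The point is on its axis, half-way up; z is its upright axis. Between the containers and the strip stands a fixed photometer: housing 80 mm high over x 0.45 to 0.66, y -0.21 to 0.06; black column 225 mm high near x 0.61, y -0.16. Pass in front of it or well above.
- vial_blue_center (a point): small white vial with a blue cap, round, 18 mm diameter, 46 mm high (second shortest), about 16 g. Loose, standing upright on the worktop. The point is on its axis, half-way up; z is its upright axis. Between the containers and the strip stands a fixed photometer: housing 80 mm high over x 0.45 to 0.66, y -0.21 to 0.06; black column 225 mm high near x 0.61, y -0.16. Pass in front of it or well above.
- amber_vial_center (a point): amber-brown vial with a black cap, round, 28 mm diameter, 62 mm high (third), about 30 g. Loose, standing upright on the worktop. The point is on its axis, half-way up; z is its upright axis. Between the containers and the strip stands a fixed photometer: housing 80 mm high over x 0.45 to 0.66, y -0.21 to 0.06; black column 225 mm high near x 0.61, y -0.16. Pass in front of it or well above.
- dropper_brown_center (a point): brown bottle with a black dropper bulb, round, 102 mm high overall (the tallest), body 33 mm diameter up to about 60 mm above its foot, bulb only 13 mm across; grasp it round the body. About 70 g. Loose, standing upright on the worktop. The point is on its axis, half-way up; z is its upright axis.
- disc_a: black round rubber disc, 50 mm across and 2 mm thick, with a small white dot at its centre: one of four in a row, 70 mm apart, on an aluminium strip (60 x 350 x 5 mm) lying on the worktop. Fixed. Origin at the centre of its underside, 5 mm above the worktop; its top face is 7 mm above the worktop. y runs along the row, x across it, z up. Order along the row: disc_a, disc_b, disc_c, disc_d, so disc_a is at one end.
- disc_b: black round rubber disc, 50 mm across and 2 mm thick, with a small white dot at its centre: one of four in a row, 70 mm apart, on an aluminium strip (60 x 350 x 5 mm) lying on the worktop. Fixed. Origin at the centre of its underside, 5 mm above the worktop; its top face is 7 mm above the worktop. y runs along the row, x across it, z up. Order along the row: disc_a, disc_b, disc_c, disc_d, so disc_b lies between disc_a and disc_c.
- disc_c: black round rubber disc, 50 mm across and 2 mm thick, with a small white dot at its centre: one of four in a row, 70 mm apart, on an aluminium strip (60 x 350 x 5 mm) lying on the worktop. Fixed. Origin at the centre of its underside, 5 mm above the worktop; its top face is 7 mm above the worktop. y runs along the row, x across it, z up. Order along the row: disc_a, disc_b, disc_c, disc_d, so disc_c lies between disc_b and disc_d.
- disc_d: black round rubber disc, 50 mm across and 2 mm thick, with a small white dot at its centre: one of four in a row, 70 mm apart, on an aluminium strip (60 x 350 x 5 mm) lying on the worktop. Fixed. Origin at the centre of its underside, 5 mm above the worktop; its top face is 7 mm above the worktop. y runs along the row, x across it, z up. Order along the row: disc_a, disc_b, disc_c, disc_d, so disc_d is at the other end.
- green_block: Green end block of the strip, 56 (across the strip) x 22 x 12 mm, fixed, 55 mm beyond the outermost disc at one end of the row; which end varies. Origin at the centre of its underside, 5 mm above the worktop; y runs along the row, x across it. It marks the end for the shortest container.
- yellow_block: Yellow end block of the strip, 56 (across the strip) x 22 x 12 mm, fixed, 55 mm beyond the outermost disc at one end of the row; which end varies. Origin at the centre of its underside, 5 mm above the worktop; y runs along the row, x across it. It marks the end for the tallest container.
Not all that is in view belongs to the job. Leave any purple look-alike of the disc_c alone. What is shaped like the disc_b but pink is not meant.

How it is judged:
By the outcome, as a careful person would: the job done as asked, in the order asked, and still so for the second after the job is handed in, with the robot touching nothing.
It also fails if it takes over 131 s, if anything falls off the work surface, if the arm or the gripper's body presses on something with over 40 N, if the wrist force passes 120 N, or if a joint passes its speed limit or range.

## Robot

A 6-joint arm with a two-finger parallel gripper is mounted at the origin on a cart in front of the work surface, level with it; the furniture and walls round the work are solid. World frame = base frame: x ahead of the robot, y to its left, z up, the work surface at z = 0. Lengths are in m, angles in rad, forces in N, time in s.
With the tool pointing down it reaches from about 0.25 to 0.775 m from the base axis. Payload 4 kg.
Tool frame: the origin (TCP) lies midway between the tips of the shut fingers; the grasp point (between the pads) lies 19 mm behind it; x points along the fingers, y is the direction in which the jaws open and shut, and the axes are right-handed (so a half turn about x gives the same grasp; the last joint's range is limited). The gripper opens to 94 mm and grips with 3 to 60 N. Pads are 16 mm wide; open, the fingers measure 119 mm over their backs; the gripper's body (75 mm by 177 mm) begins 78 mm behind the grasp point.
Start: joints at [1.18, 0.087, 1.371, -0, 1.684, -0.103], TCP at [0.156, 0.527, 0.206] pointing down, gripper open.
Joint ranges: [-3.1, 3.1], [-0.76, 2.03], [0.27, 2.55], [-1.08, 4.22], [0.17, 2.65], [-2.57, 2.57]. Speed limits (rad/s): [2.79, 2.79, 3.14, 3.14, 3.14, 3.14].

## Interface

Orientations are given as a rotation vector (axis times angle).
In Python, from bench import robot, capture, camera_model, sign_off gives the robot as it stands.
- The arm moves only by the shell command python3 -m crank 'ROWS' [FORCE]. ROWS is JSON, a list that holds one entry, the list of rows, each a list of 5 numbers: the shift along the world's x, y, z in units of 25 mm (1.0 is 25 mm), then the turn about the world's z in rad, then the gripper's target within -1 to 1 (fully open at 1, half-way at 0, shut at -1). A call has 1 to 10 rows; each row shifts and turns the commanded pose from where the row before left it; what a row does not reach is not made up. A row lasts 1/10 s, in which the tool goes at most 50 mm and 8.59 degrees, less where a joint would pass 70% of its speed; a pose out of reach is approached as far as the arm can. A call is refused whole if a number of a shift passes 1 or a number of a turn 0.15, either way. A call with a gripper value outside its range is refused whole. The fingers move at their own pace and stop on an object; FORCE is the grip in N (left out, the last holds). Time passes only in rows, so rows that do not move let the fingers close. It gives the time, the measured TCP pose, the force and the opening at its end, in the units of the state.
- robot.sense(): the state, without advancing time (a new reading comes with each control period).
- capture(name): name is "scene" or "side" or "wrist"; returns the picture (384x512x3 uint8, red, green, blue); there is no depth.
- camera_model(name): a dict with "fovy" (degrees; the focal length in pixels is half the picture's height over the tangent of half this angle, whatever the lens; pixels are square), "cx", "cy" (the principal point, pixels), "world_to_cam" (4x4, takes a point from world to camera coordinates). Camera axes: x right, y down, z forward; pixel columns grow to the right and rows downward; lengths in m; the calibration is good to about 2 mm. The wrist camera is an equidistant fisheye: a pixel r from the principal point sees the ray r / f radians off the axis. A picture is of the moment at which its call begins: read the wrist's pose just before it. camera_model takes no time and is no camera call; for the wrist camera it gives the pose at the moment of the call.
- sign_off(): hands the job in, once; it reports no verdict.
The state is a dict: "time_s": time; "joint_positions": joint angles; "dq": joint speeds; "effort": joint torques, N m; "tool_pos": TCP position; "tool_rot": TCP orientation; "contact_force": force on the tool from outside, world axes, zero at the start; "moment": the same for the moment, N m; "gripper_width": finger opening in m.
Only numpy, scipy, OpenCV 4.12 (cv2) and the standard library are available. Lean on these libraries where they do the work, as an engineer would, in place of code of your own. Each camera call takes 0.05 s, during which the arm holds its last target.

## Working session

There is one attempt and no reset: what is moved stays moved. The work goes in short steps, Python scripts to look and compute and a shell command to move; the robot and the scene stay as the last step left them, time stands still between calls to the robot, and variables do not carry over. Pictures are saved under pics/ and viewed, and the job is handed in when it is done.

```bash
mkdir -p pics; ls
cat > h.py <<'E'
import numpy as np, cv2
from bench import robot, capture, camera_model, sign_off
def save(n,im): cv2.imwrite('pics/'+n+'.png', im[:,:,::-1])
E
python3 - <<'E'
from h import *
s=robot.sense(); print({k:np.round(v,3).tolist() for k,v in s.items()})
for c in ['scene','side','wrist']:
    m=camera_model(c); im=capture(c); save(c+'0',im); np.save('pics/'+c+'0.npy',im)
    print(c,m['fovy'],m['cx'],m['cy'],np.round(m['world_to_cam'],3).tolist())
E
```

```text
pics
{'time_s': 0.0, 'joint_positions': [1.18, 0.088, 1.372, -0.0, 1.684, -0.103], 'dq': [-0.001, -0.001, 0.002, 0.001, 0.002, 0.001], 'effort': [0.0, -34.019, -30.242, 0.072, 0.033, -0.0], 'tool_pos': [0.156, 0.527, 0.204], 'tool_rot': [0.224, 1.559, -0.228], 'contact_force': [-0.085, -1.193, -0.123], 'moment': [0.076, -0.007, -0.001], 'gripper_width': 0.094}
scene 54.22443992498599 260.91150321334396 193.2535640101983 [[-0.428, -0.904, 0.011, 0.237], [-0.692, 0.32, -0.647, 0.398], [0.581, -0.284, -0.763, 0.961], [0.0, 0.0, 0.0, 1.0]]
side 43.07589843140408 252.430008139711 199.9681131203526 [[-0.958, -0.286, 0.005, 0.491], [-0.16, 0.522, -0.838, 0.126], [0.237, -0.804, -0.546, 1.318], [0.0, 0.0, 0.0, 1.0]]
wrist 65.70646984690485 257.3585204278842 187.60607463085327 [[0.284, 0.959, -0.001, -0.549], [0.93, -0.275, 0.243, -0.025], [0.233, -0.07, -0.97, 0.389], [0.0, 0.0, 0.0, 1.0]]
```

View pics/scene0.png

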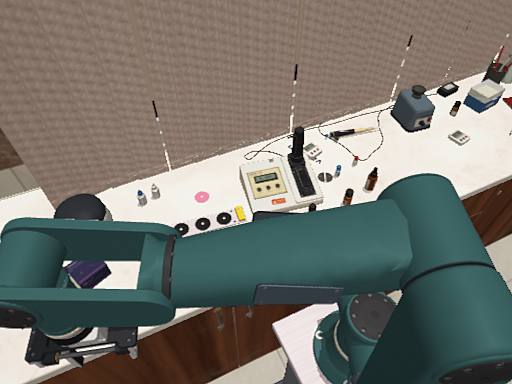

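View pics/side0.png

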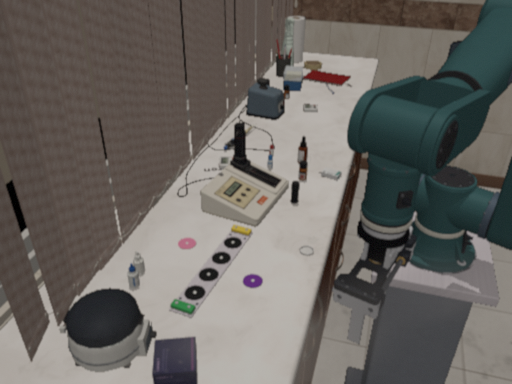

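View pics/wrist0.png

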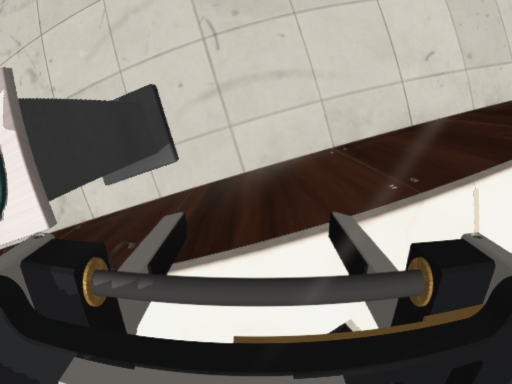

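Run:
```python
from h import *
s=np.load('pics/side0.npy'); c=np.load('pics/scene0.npy')
save('c1',cv2.resize(s[80:220,200:350],None,fx=4,fy=4,interpolation=cv2.INTER_CUBIC))
save('c2',cv2.resize(c[120:220,230:390],None,fx=5,fy=5,interpolation=cv2.INTER_CUBIC))
save('c3',cv2.resize(s[215:320,120:270],None,fx=5,fy=5,interpolation=cv2.INTER_CUBIC))
```

```text
(no output)
```

View pics/c1.png

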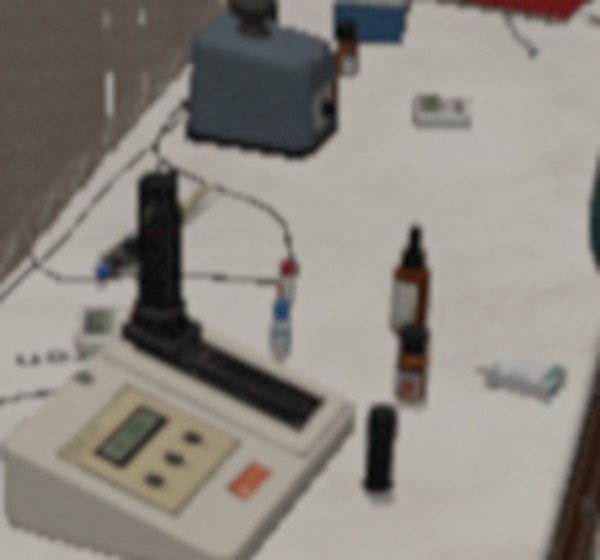

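View pics/c2.png

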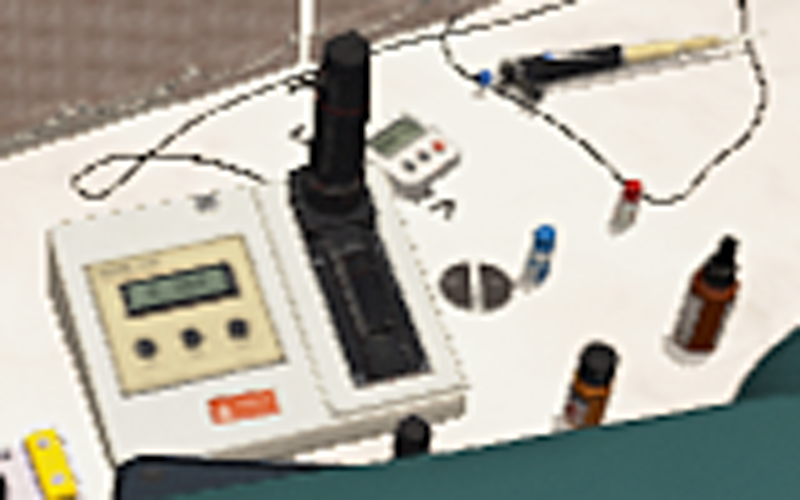

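View pics/c3.png

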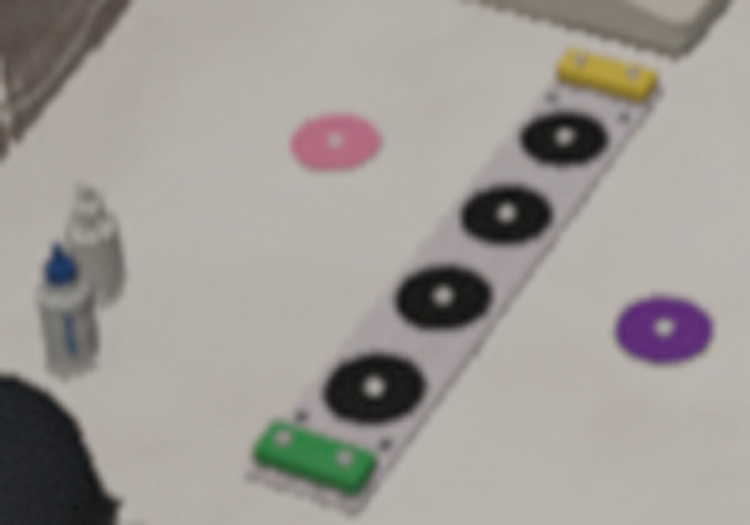

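```bash
cat >> h.py <<'E'
def K(m): return 192/np.tan(np.radians(m['fovy'])/2)
def ray(m,u,v,fish=False):
    f=K(m); x=(u-m['cx'])/f; y=(v-m['cy'])/f
    if fish:
        r=np.hypot(x,y); d=np.array([x/r*np.sin(r),y/r*np.sin(r),np.cos(r)]) if r>1e-9 else np.array([0,0,1.])
    else: d=np.array([x,y,1.])
    W=np.array(m['world_to_cam']); R=W[:3,:3]; return -R.T@W[:3,3], R.T@d/np.linalg.norm(d)
def plane(m,u,v,z,fish=False):
    o,d=ray(m,u,v,fish); return o+d*(z-o[2])/d[2]
def tri(*rs):
    A=np.zeros((3,3));b=np.zeros(3)
    for o,d in rs:
        P=np.eye(3)-np.outer(d,d); A+=P; b+=P@o
    p=np.linalg.solve(A,b); return p,[float(np.linalg.norm((np.eye(3)-np.outer(d,d))@(p-o))) for o,d in rs]
def proj(m,p,fish=False):
    W=np.array(m['world_to_cam']); c=W[:3,:3]@p+W[:3,3]; f=K(m)
    if fish:
        r=np.hypot(c[0],c[1]); t=np.arctan2(r,c[2]); return np.array([m['cx']+f*t*c[0]/r, m['cy']+f*t*c[1]/r])
    return np.array([m['cx']+f*c[0]/c[2], m['cy']+f*c[1]/c[2]])
def blobs(mask,lo=3,hi=1e5):
    n,l,st,ce=cv2.connectedComponentsWithStats(mask.astype(np.uint8))
    return [(np.round(ce[i],2).tolist(),st[i].tolist()) for i in range(1,n) if lo<=st[i][4]<=hi]
E
python3 - <<'E'
from h import *
for c in ['side','scene']:
    im=np.load(f'pics/{c}0.npy'); m=camera_model(c)
    h=cv2.cvtColor(im,cv2.COLOR_RGB2HSV); H,S,V=h[...,0].astype(int),h[...,1].astype(int),h[...,2].astype(int)
    for nm,mk in dict(red=((H<6)|(H>174))&(S>150)&(V>80),blue=(abs(H-106)<8)&(S>130)&(V>80),yellow=(abs(H-25)<6)&(S>140)&(V>120),green=(abs(H-65)<12)&(S>120),black=(V<50)&(S<90),brown=(H>4)&(H<16)&(S>130)&(V<150)&(V>40)).items():
        print(c,nm)
        for ce,st in blobs(mk,6,3000):
            print('  ',ce,st,np.round(plane(m,*ce,0.007),3).tolist())
E
```

```text
side red
   [326.28, 77.01] [305, 70, 44, 14, 301] [0.502, -1.263, 0.007]
side blue
   [269.83, 157.0] [269, 156, 3, 3, 6] [0.554, -0.354, 0.007]
   [131.56, 268.44] [130, 266, 4, 5, 16] [0.734, 0.325, 0.007]
side yellow
   [240.99, 230.24] [232, 227, 19, 8, 79] [0.519, 0.091, 0.007]
side green
   [182.64, 306.71] [172, 302, 22, 11, 118] [0.557, 0.41, 0.007]
side black
   [182.95, 40.77] [180, 0, 7, 84, 133] [1.457, -1.664, 0.007]
   [478.0, 19.78] [477, 16, 3, 8, 9] [-0.338, -2.821, 0.007]
   [453.37, 46.79] [448, 41, 13, 17, 63] [-0.137, -2.033, 0.007]
   [281.34, 65.25] [277, 56, 13, 20, 148] [0.763, -1.379, 0.007]
   [508.26, 78.43] [504, 69, 8, 17, 35] [-0.375, -1.517, 0.007]
   [458.21, 78.07] [428, 71, 54, 20, 350] [-0.134, -1.447, 0.007]
   [263.17, 83.8] [258, 80, 11, 9, 66] [0.779, -1.073, 0.007]
   [286.21, 87.05] [284, 85, 5, 5, 19] [0.662, -1.062, 0.007]
   [416.67, 87.17] [415, 86, 4, 4, 6] [0.064, -1.248, 0.007]
   [497.43, 95.26] [488, 87, 19, 19, 23] [-0.295, -1.25, 0.007]
   [268.75, 113.64] [247, 105, 37, 14, 80] [0.658, -0.728, 0.007]
   [449.92, 158.89] [430, 117
[... 7159 characters left out ...]
 327, 68, 38, 1078] [0.331, 0.696, 0.007]
   [122.54, 339.16] [108, 327, 30, 28, 271] [0.271, 0.527, 0.007]
   [82.0, 346.5] [81, 346, 3, 2, 6] [0.296, 0.624, 0.007]
   [78.45, 359.18] [72, 356, 12, 9, 55] [0.268, 0.636, 0.007]
   [478.86, 374.01] [438, 362, 74, 22, 1178] [-0.183, -0.242, 0.007]
scene brown
   [454.5, 108.27] [451, 106, 8, 6, 22] [0.649, -0.962, 0.007]
   [371.27, 182.03] [367, 174, 10, 16, 74] [0.449, -0.382, 0.007]
   [491.36, 211.94] [462, 179, 50, 67, 2074] [0.171, -0.665, 0.007]
   [348.03, 199.76] [345, 196, 7, 9, 33] [0.416, -0.261, 0.007]
   [387.75, 291.75] [385, 291, 7, 3, 12] [0.087, -0.174, 0.007]
   [259.17, 328.85] [235, 305, 75, 61, 2216] [0.146, 0.198, 0.007]
```

Run:
```python
from h import *
a,b=camera_model('side'),camera_model('scene')
for n,p,q in [('red cap',(272,146.5),(355.9,157.2)),('blue cap',(270,156.5),(338.5,167)),('amber cap',(302.9,164),(349,192)),('dropper tip',(303.2,138),(375.3,168.5)),('black thing top',(295,183),(312.3,203.5)),('dot1',(232.3,242.4),(223.5,218)),('dot2',(220.8,257.6),(202.5,223.6)),('yellow',(241,230.2),(239.7,212.8))]:
    x,r=tri(ray(a,*p),ray(b,*q)); print(n,np.round(x,4),np.round(r,4))
m=a
for u,v in [(248.5,272),(187,244)]: pass
```

```text
red cap [ 0.5544 -0.3825  0.0349] [0.0002 0.0002]
blue cap [ 0.5375 -0.2953  0.0398] [0.0017 0.0017]
amber cap [ 0.4159 -0.2549  0.0521] [0.0012 0.0012]
dropper tip [ 0.4408 -0.3681  0.0903] [0.0009 0.0009]
black thing top [ 0.4134 -0.1125  0.0645] [0.0016 0.0016]
dot1 [0.5245 0.1486 0.0046] [0.0012 0.0012]
dot2 [0.5326 0.2178 0.0043] [0.0015 0.0015]
yellow [0.5177 0.094  0.0092] [0.0004 0.0004]
```

Run:
```python
from h import *
from scipy.spatial.transform import Rotation as R
s=robot.sense(); T=R.from_rotvec(s['tool_rot']).as_matrix(); print(np.round(T,3))
W=np.array(camera_model('wrist')['world_to_cam']); c=-W[:3,:3].T@W[:3,3]; print(c, T.T@(c-s['tool_pos']), W[2,:3])
```

```text
[[-0.001  0.284  0.959]
 [-0.002  0.959 -0.284]
 [-1.    -0.002 -0.   ]]
[0.08876912 0.54693914 0.38342403] [-0.17882992 -0.00023125 -0.07010526] [ 0.23307836 -0.06934811 -0.96998212]
```

```bash
python3 -m crank '[[[0.5,-1,0.2,-0.128,1],[1,-1,0.2,-0.128,1],[1,-1,0.2,-0.128,1],[1,-1,0.2,-0.128,1],[1,-1,0.2,-0.128,1],[1,-1,0.2,-0.128,1],[1,-1,0.2,-0.128,1],[1,-1,0.2,-0.128,1],[1,-1,0.2,-0.128,1],[0.5,-0.6,0.2,-0.128,1]]]' 10
python3 - <<'E'
from h import *
for c in ['wrist']:
    im=capture(c); save(c+'1',im); np.save('pics/'+c+'1.npy',im); np.save('pics/wrist1_W.npy',camera_model(c)['world_to_cam'])
E
```

```text
time_s: 1.15
tool_pos: [0.3825, 0.2855, 0.2552]
tool_rot: [1.212, 1.206, -1.213]
contact_force: [-0.5, -0.6, -0.5]
gripper_width: 0.0939
```

View pics/wrist1.png

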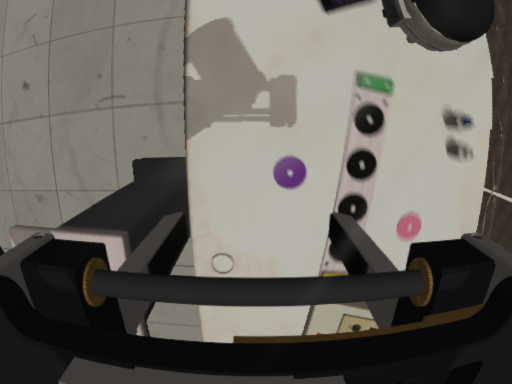

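```bash
cat >> h.py <<'E'
def hsv(im):
    h=cv2.cvtColor(im,cv2.COLOR_RGB2HSV).astype(int); return h[...,0],h[...,1],h[...,2]
E
python3 -m crank '[[[0,0,0,0,1],[0,0,0,0,1]]]' 10
python3 - <<'E'
from h import *
m=camera_model('wrist'); im=capture('wrist'); save('wrist2',im)
ims={'wrist':im,'side':capture('side'),'scene':capture('scene')}
save('scene2',ims['scene']); save('side2',ims['side'])
s=robot.sense(); print(np.round(s['tool_pos'],4),np.round(s['dq'],3))
# dots: white blob inside black disc
for c,im in ims.items():
    mm=m if c=='wrist' else camera_model(c); f=c=='wrist'
    H,S,V=hsv(im)
    cs,hi=cv2.findContours(((V<60)).astype(np.uint8),cv2.RETR_CCOMP,cv2.CHAIN_APPROX_NONE)
    for i,cn in enumerate(cs):
        if hi[0][i][3]<0 and hi[0][i][2]>=0 and 80<cv2.contourArea(cn)<1500:
            (cx,cy),ax,an=cv2.fitEllipse(cn); hole=cs[hi[0][i][2]]; hc=hole.reshape(-1,2).mean(0)
            print(c,'ell',np.round([cx,cy],1),np.round(ax,1),'dot',hc,np.round(plane(mm,cx,cy,.007,f),4),np.round(plane(mm,*hc,.007,f),4))
    for nm,mk in dict(yellow=(abs(H-25)<6)&(S>140)&(V>120),green=(abs(H-65)<12)&(S>120)).items():
        for ce,st in blobs(mk,40,3000): print(c,nm,ce,st[4],np.round(plane(mm,*ce,0.015,f),3).tolist())
E
```

```text
time_s: 1.4
tool_pos: [0.3806, 0.2877, 0.2551]
tool_rot: [1.205, 1.212, -1.206]
contact_force: [-1.1, 0.2, 0.8]
gripper_width: 0.0943
[0.3803 0.2881 0.2552] [ 0.001 -0.    -0.002 -0.001  0.001  0.005]
wrist ell [502.3 228.1] [20.5 52.6] dot [504.  240.5] [0.8828 0.1685 0.007 ] [0.8999 0.1393 0.007 ]
wrist ell [485.5 210.1] [ 8.6 37.2] dot [485.77777778 211.66666667] [0.8165 0.2092 0.007 ] [0.8183 0.206  0.007 ]
wrist ell [353.3 206.7] [25.5 27.7] dot [353.26315789 208.31578947] [0.5307 0.2214 0.007 ] [0.531  0.2187 0.007 ]
wrist ell [361.5 164.5] [28.1 30.3] dot [361.89473684 164.68421053] [0.5385 0.2883 0.007 ] [0.5392 0.2879 0.007 ]
wrist ell [505.7 187.9] [ 10.2 119.8] dot [508.22222222 193.11111111] [0.8667 0.2532 0.007 ] [0.8782 0.2426 0.007 ]
wrist ell [369.2 119.4] [28.2 30.7] dot [369.5  119.45] [0.5471 0.357  0.007 ] [0.5476 0.357  0.007 ]
wrist green [384.59, 86.38] 127 [0.568, 0.408, 0.015]
side ell [176.7 377.3] [12.7 54.7] dot [164. 377.] [0.4923 0.5889 0.007 ] [0.5165 0.5956 0.007 ]
side ell [194.4 292.3] [11.9 18.8] dot [194.26666667 291.8       ] [0.5496 0.3583 0.007 
[... 1051 characters left out ...]
] [0.5468 0.3575 0.007 ] [0.5474 0.3571 0.007 ]
scene ell [179.9 229.2] [10.8 12.3] dot [180.30769231 228.69230769] [0.5384 0.2907 0.007 ] [0.5397 0.2889 0.007 ]
scene ell [202.5 223.5] [10.8 13.4] dot [202.08333333 223.        ] [0.5294 0.2184 0.007 ] [0.5317 0.2191 0.007 ]
scene ell [223.5 218. ] [10.4 13.3] dot [223.5 217.5] [0.5213 0.1496 0.007 ] [0.5232 0.1488 0.007 ]
scene ell [183.  202.5] [26.9 37.5] dot [175.71428571 213.28571429] [0.6383 0.2487 0.007 ] [0.6048 0.284  0.007 ]
scene ell [494.6  72.8] [18.2 21.3] dot [491.  67.] [ 0.7785 -1.3395  0.007 ] [ 0.8232 -1.3642  0.007 ]
scene yellow [239.74, 212.76] 82 [0.513, 0.096, 0.015]
scene green [140.12, 238.7] 84 [0.55, 0.412, 0.015]
```

```bash
python3 -m crank '[[[0,-0.5,0,0,1],[0,-1,0,0,1],[0,-1,0,0,1],[0,-1,0,0,1],[0,-1,0,0,1],[0,-1,0,0,1],[0,-1,0,0,1],[0,-1,0,0,1],[0,-1,0,0,1],[0,-1,0,0,1]]]' 10
python3 -m crank '[[[0,-1,0,0,1],[0,-1,0,0,1],[0,-1,0,0,1],[0,-1,0,0,1],[0,-1,0,0,1],[0,-1,0,0,1],[0,-1,0,0,1],[0,-1,0,0,1],[0,-1,0,0,1],[0,-1,0,0,1]]]'
python3 -m crank '[[[0.4,-1,0,0,1],[0.4,-1,0,0,1],[0.4,-1,0,0,1],[0.4,-1,0,0,1],[0.4,-1,0,0,1],[0.4,-1,0,0,1],[0.4,-1,0,0,1],[0.4,-1,0,0,1],[0,-0.4,0,0,1],[0,0,0,0,1]]]'
python3 - <<'E'
from h import *
m=camera_model('wrist'); im=capture('wrist'); save('wrist3',im); np.save('pics/wrist3.npy',im); np.save('pics/wrist3_W.npy',m['world_to_cam'])
s=robot.sense(); print(np.round(s['tool_pos'],4),np.round(s['dq'],3),np.round(s['joint_positions'],2))
E
```

```text
time_s: 2.55
tool_pos: [0.3805, 0.0488, 0.2556]
tool_rot: [1.206, 1.211, -1.206]
contact_force: [0.6, 0.4, 0.2]
gripper_width: 0.0939
time_s: 3.55
tool_pos: [0.3805, -0.201, 0.2556]
tool_rot: [1.206, 1.211, -1.207]
contact_force: [0.7, 0.3, -0.2]
gripper_width: 0.0939
time_s: 4.55
tool_pos: [0.4604, -0.4108, 0.2546]
tool_rot: [1.208, 1.212, -1.208]
contact_force: [0.4, -0.2, -0.3]
gripper_width: 0.0941
[ 0.4605 -0.4098  0.2552] [ 0.013 -0.026  0.011  0.006  0.001  0.003] [-0.82  0.24  1.1   0.    1.8  -0.82]
```

View pics/wrist3.png

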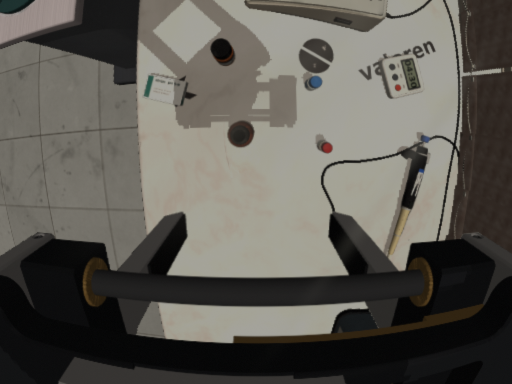

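Run:
```python
from h import *
im=np.load('pics/wrist3.npy'); m=camera_model('wrist'); m['world_to_cam']=np.load('pics/wrist3_W.npy')
save('c4',cv2.resize(im[20:170,195:355],None,fx=4,fy=4,interpolation=cv2.INTER_CUBIC))
H,S,V=hsv(im); roi=np.zeros(H.shape,bool); roi[20:170,195:355]=1
b=camera_model('side');c=camera_model('scene')
for n,mk,z,p,q in [('red',((H<6)|(H>174))&(S>140)&(V>60),.040,(272,146.5),(355.9,157.2)),('blue',(abs(H-106)<10)&(S>120)&(V>60),.046,(270,156.5),(338.5,167)),('blk',(V<45),.062,(302.9,164),(349,192))]:
    for ce,st in blobs(mk&roi,8,2000):
        x,r=tri(ray(m,*ce,True),ray(b,*p),ray(c,*q))
        print(n,ce,st,np.round(plane(m,*ce,z,True),4),'tri',np.round(x,4),np.round(r,4))
```

```text
red [326.78, 147.57] [323, 143, 9, 10, 68] [ 0.5541 -0.3827  0.04  ] tri [ 0.555  -0.3832  0.0344] [0.0005 0.0006 0.0002]
blue [315.44, 81.31] [311, 77, 10, 10, 80] [ 0.5357 -0.2946  0.046 ] tri [ 0.5368 -0.2942  0.0407] [0.0003 0.0018 0.0017]
blk [341.93, 21.2] [334, 20, 17, 4, 30] [ 0.5685 -0.2131  0.062 ] tri [ 0.4624 -0.2423  0.0706] [0.1007 0.049  0.0527]
blk [220.99, 49.01] [211, 39, 21, 21, 341] [ 0.4149 -0.256   0.062 ] tri [ 0.4148 -0.2538  0.0532] [0.001  0.0018 0.0009]
blk [227.31, 60.02] [218, 54, 16, 10, 45] [ 0.423  -0.2706  0.062 ] tri [ 0.4203 -0.2649  0.0439] [0.0024 0.0035 0.0045]
blk [240.58, 135.26] [232, 126, 18, 18, 183] [ 0.4394 -0.3659  0.062 ] tri [ 0.4433 -0.3406 -0.0092] [0.0311 0.0167 0.0439]
blk [338.19, 163.14] [325, 161, 30, 9, 36] [ 0.5651 -0.4003  0.062 ] tri [ 0.5082 -0.3842 -0.0392] [0.087  0.0694 0.06  ]
```

View pics/c4.png

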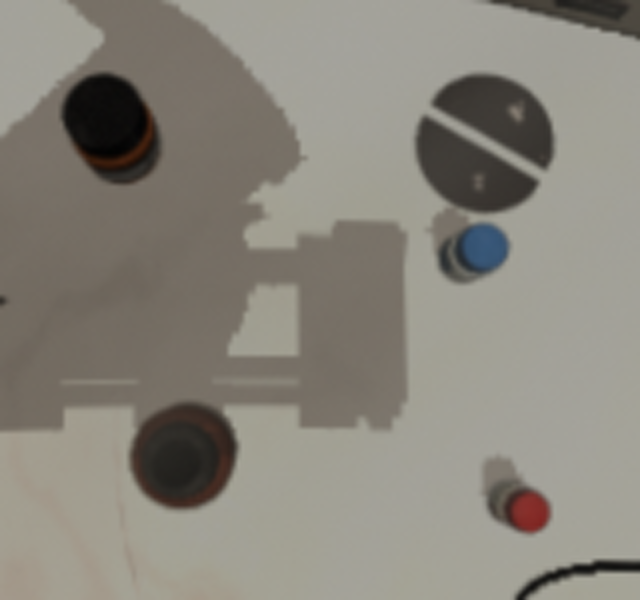

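```bash
python3 -m crank '[[[-0.4,0.9,0,0,1],[-0.42,0.9,0,0,1],[0,0,-1,0,1],[0,0,-1,0,1],[0,0,-1,0,1],[0,0,-1,0,1],[0,0,-1,0,1],[0,0,0,0,1]]]' 15
python3 - <<'E'
from h import *
m=camera_model('wrist'); im=capture('wrist'); save('wrist4',im)
s=robot.sense(); print(np.round(s['tool_pos'],4))
print(proj(m,np.array([.44,-.365,.06]),True),proj(m,np.array([.44,-.365,.102]),True))
E
```

```text
time_s: 5.4
tool_pos: [0.4384, -0.3619, 0.1269]
tool_rot: [1.208, 1.219, -1.207]
contact_force: [-0.0, 0.9, 0.2]
gripper_width: 0.0942
[ 0.4395 -0.3631  0.1294]
[259.29928205 201.37317699] [259.37204336 217.60030701]
```

View pics/wrist4.png

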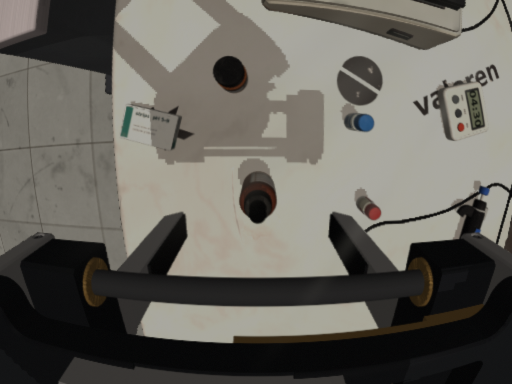

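Run:
```python
from h import *
im=cv2.imread('pics/wrist4.png')[:,:,::-1]
save('c5',cv2.resize(im[160:240,210:310],None,fx=7,fy=7,interpolation=cv2.INTER_CUBIC))
m=camera_model('wrist')
for z,ps in [(.102,[(258,215),(258,211)]),(.06,[(258,190),(258,193)])]:
    for p in ps: print(z,p,np.round(plane(m,*p,z,True),4))
```

```text
0.102 (258, 215) [ 0.4401 -0.3651  0.102 ]
0.102 (258, 211) [ 0.4401 -0.362   0.102 ]
0.06 (258, 190) [ 0.4401 -0.3569  0.06  ]
0.06 (258, 193) [ 0.4401 -0.3596  0.06  ]
```

View pics/c5.png

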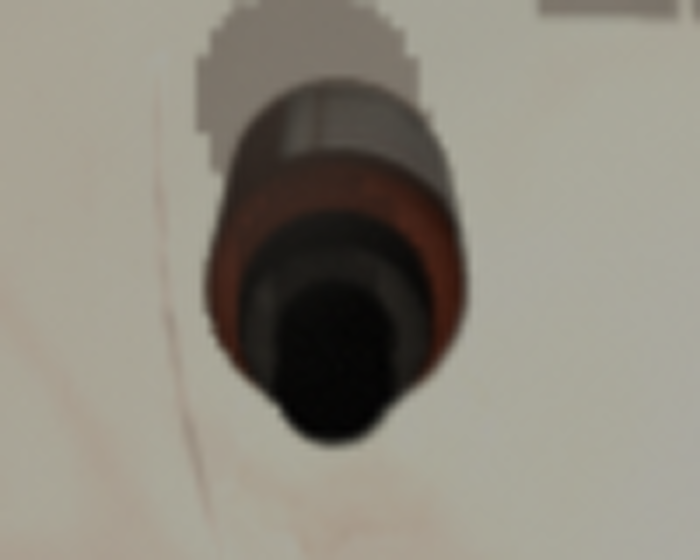

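```bash
python3 -m crank '[[[0,0,-1,0,1],[0,0,-1,0,1],[0,0,-1,0,1],[0,0,-1,0,1],[0,0,-0.45,0,1],[0,0,0,0,1],[0,0,0,0,-1],[0,0,0,0,-1],[0,0,0,0,-1],[0,0,0,0,-1]]]' 15
python3 -m crank '[[[0,0,0,0,-1],[0,0,0,0,-1],[0,0,0,0,-1],[0,0,0,0,-1]]]' 15
```

```text
time_s: 6.45
tool_pos: [0.4411, -0.3656, 0.0203]
tool_rot: [1.207, 1.209, -1.207]
contact_force: [-0.8, -0.9, -1.1]
gripper_width: 0.0655
time_s: 6.85
tool_pos: [0.4404, -0.3651, 0.0192]
tool_rot: [1.207, 1.211, -1.207]
contact_force: [-0.0, -0.2, -0.4]
gripper_width: 0.0334
```

```bash
python3 -m crank '[[[0,0,0.4,0,-1],[0,0,0.8,0,-1],[0,0,1,0,-1],[0,0,1,0,-1],[0,0,1,0,-1],[0,0,1,0,-1],[0,0.3,1,0,-1],[0,0.6,0.8,0,-1],[0,0.8,0.2,0,-1],[0,0.86,0,0,-1]]]' 15
python3 -m crank '[[[0,1,0,0,-1],[0,1,0,0,-1],[0,1,0,0,-1],[0,1,0,0,-1],[0,1,0,0,-1],[0,1,0,0,-1],[0,1,0,0,-1],[0,1,0,0,-1],[0.2,1,0,0,-1],[0.34,1,0,0,-1]]]'
python3 -m crank '[[[0.4,1,0,0,-1],[0.4,1,0,0,-1],[0.4,1,0,0,-1],[0.4,1,0,0,-1],[0.4,1,0,0,-1],[0.4,1,0,0,-1],[0.3,0.8,0,0,-1],[0.1,0.6,0,0,-1],[0,0.4,0,0,-1],[0,0.2,0,0,-1]]]'
```

```text
time_s: 7.85
tool_pos: [0.4409, -0.3004, 0.2006]
tool_rot: [1.207, 1.208, -1.206]
contact_force: [0.6, 0.1, -0.7]
gripper_width: 0.0318
time_s: 8.85
tool_pos: [0.4531, -0.0493, 0.1986]
tool_rot: [1.207, 1.212, -1.207]
contact_force: [-1.1, -0.1, -1.8]
gripper_width: 0.0319
time_s: 9.85
tool_pos: [0.5234, 0.1496, 0.1989]
tool_rot: [1.206, 1.211, -1.207]
contact_force: [0.1, 0.2, -0.4]
gripper_width: 0.0319
```

Run:
```python
from h import *
m=camera_model('wrist');im=capture('wrist'); s=robot.sense(); print(np.round(s['tool_pos'],4),s['gripper_width'])
sd=capture('side')
a=cv2.resize(im[60:300,150:370],None,fx=2,fy=2); b=cv2.resize(sd[170:300,170:300],(480,480),interpolation=cv2.INTER_CUBIC)
save('h1',np.hstack([cv2.resize(a,(400,480)),b[:,:400]]))
```

```text
[0.5235 0.1499 0.1991] 0.032052654776988335
```

View pics/h1.png

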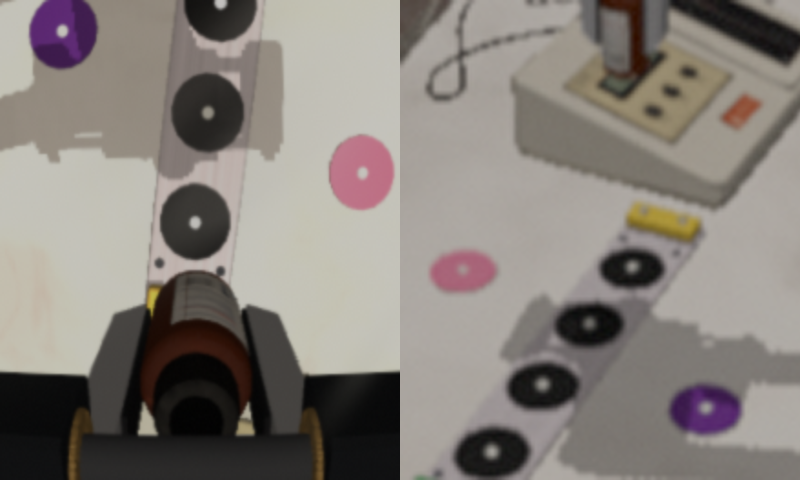

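```bash
python3 -m crank '[[[0,0,-0.6,0,-1],[0,0,-1,0,-1],[0,0,-1,0,-1],[0,0,-1,0,-1],[0,0,-1,0,-1],[0,0,-1,0,-1],[0,0,-0.7,0,-1],[0,0,-0.4,0,-1],[0,0,-0.1,0,-1],[0,0,0,0,-1]]]' 15
python3 - <<'E'
from h import *
im=capture('wrist'); s=robot.sense(); print(np.round(s['tool_pos'],4),s['gripper_width'],np.round(s['contact_force'],2))
sd=capture('side');sc=capture('scene')
b=cv2.resize(sd[190:310,170:270],(400,480),interpolation=cv2.INTER_CUBIC);c=cv2.resize(sc[140:260,170:270],(400,480),interpolation=cv2.INTER_CUBIC)
save('h2',np.hstack([b,c])); save('w5',im)
E
```

```text
time_s: 10.95
tool_pos: [0.5241, 0.1485, 0.0292]
tool_rot: [1.207, 1.21, -1.207]
contact_force: [-0.7, 0.1, -1.2]
gripper_width: 0.032
[0.5247 0.1487 0.03  ] 0.03213089821454445 [ 0.69 -0.39 -0.8 ]
```

View pics/h2.png

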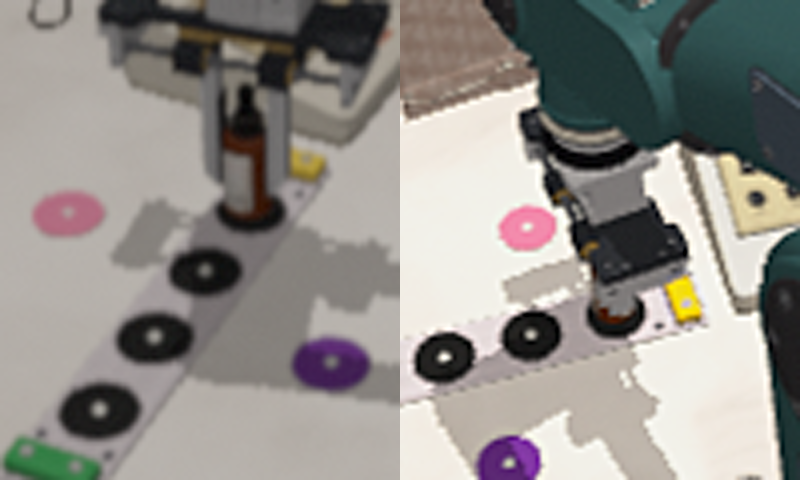

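View pics/w5.png

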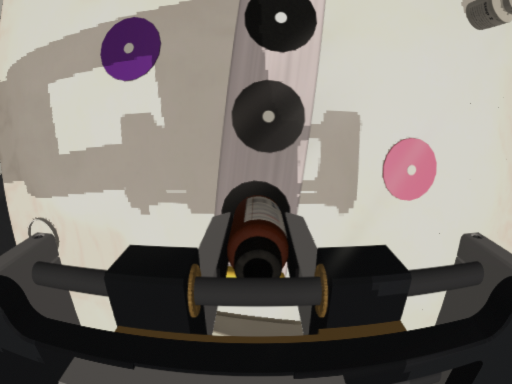

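Run:
```python
from h import *
im=cv2.imread('pics/w5.png')[:,:,::-1]
im=np.clip(im.astype(float)*1.6,0,255).astype(np.uint8)
save('c6',cv2.resize(im[170:290,190:325],None,fx=5.5,fy=5,interpolation=cv2.INTER_CUBIC))
m=camera_model('wrist'); print(proj(m,np.array([.5235,.149,.007]),True))
for z in (.0,.0085,.06,.1): print(z,proj(m,np.array([.5245,.149,z]),True))
```

```text
[254.70133966 213.94553702]
0.0 [256.10121213 210.86994236]
0.0085 [256.08899246 214.63277814]
0.06 [255.99443519 245.19500419]
0.1 [255.88623761 284.12118708]
```

View pics/c6.png

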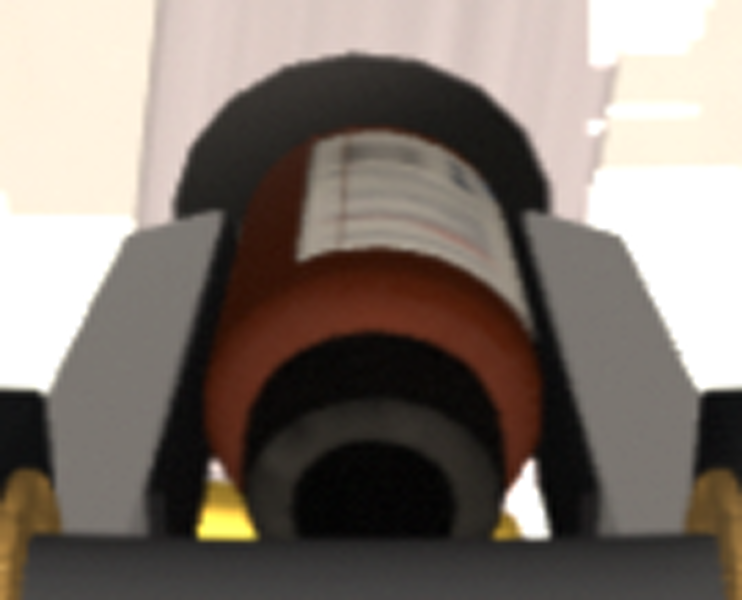

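```bash
python3 -m crank '[[[-0.06,0.05,0,0,-1],[0,0,-0.05,0,-1],[0,0,-0.05,0,-1],[0,0,0,0,-1],[0,0,0,0,-0.1],[0,0,0,0,-0.1],[0,0,0,0,-0.1],[0,0,0,0,-0.1]]]' 15
python3 - <<'E'
from h import *
im=capture('wrist'); s=robot.sense(); print(np.round(s['tool_pos'],4),s['gripper_width'],np.round(s['contact_force'],2))
save('w6',cv2.resize(im[150:300,170:345],None,fx=4,fy=4,interpolation=cv2.INTER_CUBIC))
E
```

```text
time_s: 11.9
tool_pos: [0.5227, 0.1502, 0.0269]
tool_rot: [1.207, 1.21, -1.207]
contact_force: [-0.5, 0.2, -0.7]
gripper_width: 0.0423
[0.5227 0.1501 0.0269] 0.042205226410544326 [0.48 0.07 0.79]
```

View pics/w6.png

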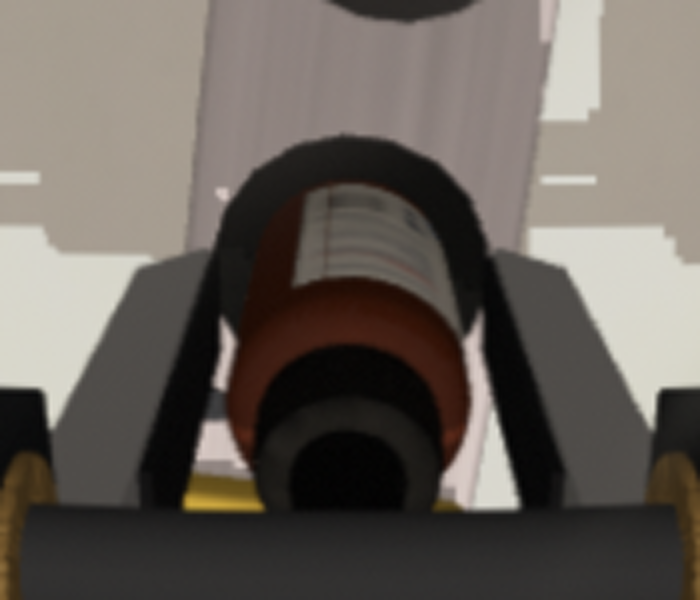

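```bash
python3 -m crank '[[[0,0,0,0,0.2],[0,0,0.3,0,0.2],[0,0,0.65,0,0.2],[0,0,1,0,0.2],[0,0,1,0,0.2],[0,0,1,0,0.2],[0,0,1,0,0.2],[0,0,1,0,0.2],[-0.5,-1,1,0,1],[-0.5,-1,0,0,1]]]' 15
python3 -m crank '[[[-0.5,-1,0,0,1],[-0.5,-1,0,0,1],[-0.5,-1,0,0,1],[-0.5,-1,0,0,1],[-0.5,-1,0,0,1],[-0.5,-1,0,0,1],[-0.3,-1,0,0,1],[0,-1,0,0,1],[0,-1,0,0,1],[0,-1,0,0,1]]]'
python3 -m crank '[[[0,-1,0,0,1],[0,-1,0,0,1],[0,-1,0,0,1],[0,-0.8,0,0,1],[0,-0.39,0,0,1],[0,0,-1,0,1],[0,0,-1,0,1],[0,0,-1,0,1],[0,0,-0.4,0,1],[0,0,0,0,1]]]'
python3 - <<'E'
from h import *
im=capture('wrist');m=camera_model('wrist'); s=robot.sense(); print(np.round(s['tool_pos'],4),s['gripper_width'],np.round(s['contact_force'],2))
save('w7',cv2.resize(im[120:300,150:365],None,fx=3.5,fy=3.2,interpolation=cv2.INTER_CUBIC)); save('side3',capture('side'))
print(proj(m,np.array([.4145,-.2545,.062]),True))
np.save('pics/w7.npy',im)
E
```

```text
time_s: 12.95
tool_pos: [0.4995, 0.1002, 0.2057]
tool_rot: [1.21, 1.205, -1.199]
contact_force: [0.3, -1.1, 0.3]
gripper_width: 0.0691
time_s: 13.95
tool_pos: [0.415, -0.1509, 0.2014]
tool_rot: [1.207, 1.209, -1.206]
contact_force: [-0.0, 0.2, -0.5]
gripper_width: 0.0939
time_s: 14.95
tool_pos: [0.4143, -0.2536, 0.1142]
tool_rot: [1.207, 1.214, -1.207]
contact_force: [-0.3, 1.4, -0.0]
gripper_width: 0.0941
[ 0.4151 -0.2543  0.1157] 0.09410239089437857 [ 1.57  0.88 -0.2 ]
[256.29358163 202.18918595]
```

View pics/w7.png

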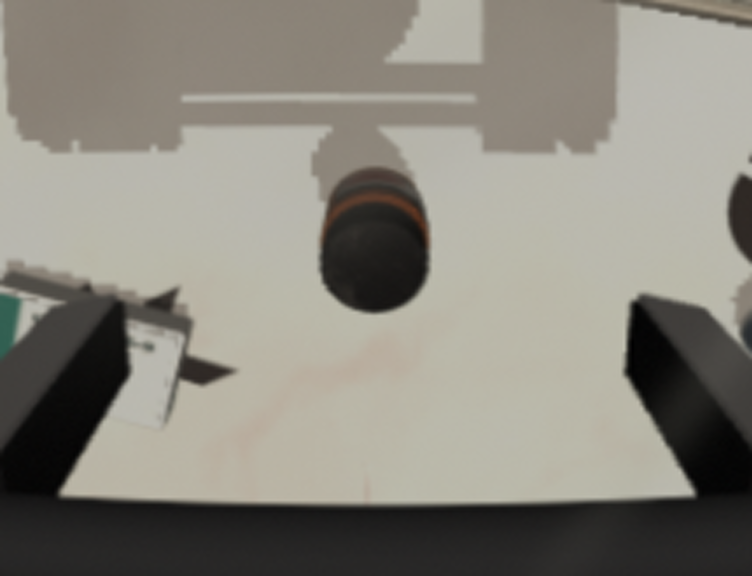

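View pics/side3.png

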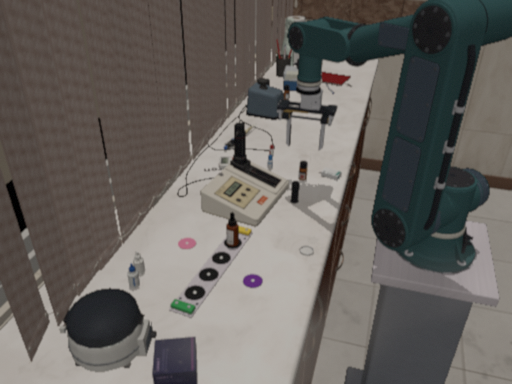

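Run:
```python
from h import *
m=camera_model('wrist')
for n,p in dict(wing=(217,235.6),corner=(205,218),low=(197,253),cap=(257.1,203.75)).items(): print(n,np.round(plane(m,*p,0.0 if n!='cap' else .062,True),4))
```

```text
wing [ 0.3726 -0.3123  0.    ]
corner [ 0.3604 -0.2921 -0.    ]
low [ 0.3488 -0.3342  0.    ]
cap [ 0.4158 -0.2567  0.062 ]
```

```bash
python3 -m crank '[[[0.03,-0.06,-0.6,0,0.3],[0,0,-1,0,0.3],[0,0,-1,0,0.3],[0,0,-0.9,0,0.3],[0,0,-0.5,0,0.3],[0,0,0,0,0.3],[0,0,0,0,-1],[0,0,0,0,-1],[0,0,0,0,-1],[0,0,0,0,-1]]]' 12
python3 -m crank '[[[0,0,0,0,-1],[0,0,0,0,-1]]]'
```

```text
time_s: 16.05
tool_pos: [0.4164, -0.2565, 0.0165]
tool_rot: [1.207, 1.209, -1.206]
contact_force: [-0.9, 0.9, 0.9]
gripper_width: 0.0325
time_s: 16.25
tool_pos: [0.4162, -0.2564, 0.0162]
tool_rot: [1.207, 1.209, -1.207]
contact_force: [-0.8, 0.8, 3.0]
gripper_width: 0.0281
```

```bash
python3 -m crank '[[[0,0,0.4,0,-1],[0,0,0.8,0,-1],[0,0,1,0,-1],[0,0,1,0,-1],[0,0,1,0,-1],[0,0,1,0,-1],[0,0.3,1,0,-1],[0,0.6,0.8,0,-1],[0,0.9,0.4,0,-1],[0,1,0,0,-1]]]' 12
python3 -m crank '[[[0,1,0,0,-1],[0,1,0,0,-1],[0,1,0,0,-1],[0,1,0,0,-1],[0.4,1,0,0,-1],[0.5,1,0,0,-1],[0.5,1,0,0,-1],[0.5,1,0,0,-1],[0.5,1,0,0,-1],[0.5,1,0,0,-1]]]'
python3 -m crank '[[[0.5,1,0,0,-1],[0.5,1,0,0,-1],[0.5,1,0,0,-1],[0.26,1,0,0,-1],[0,1,0,0,-1],[0,0.7,0,0,-1],[0,0.4,-0.2,0,-1],[0,0.09,-0.6,0,-1],[0,0,-1,0,-1],[0,0,-1,0,-1]]]'
python3 -m crank '[[[0,0,-1,0,-1],[0,0,-1,0,-1],[0,0,-1,0,-1],[0,0,-0.7,0,-1],[0,0,-0.4,0,-1],[0,0,-0.1,0,-1],[0,0,0,0,-1],[0,0,0,0,-1]]]'
python3 - <<'E'
from h import *
m=camera_model('wrist');im=capture('wrist'); s=robot.sense(); print(np.round(s['tool_pos'],4),s['gripper_width'],np.round(s['contact_force'],2))
im=np.clip(im.astype(float)*1.4,0,255).astype(np.uint8)
save('w8',cv2.resize(im[150:300,170:345],None,fx=4,fy=4,interpolation=cv2.INTER_CUBIC))
print(proj(m,np.array([.5317,.2188,.007]),True))
E
```

```text
time_s: 17.25
tool_pos: [0.4167, -0.1862, 0.2032]
tool_rot: [1.208, 1.205, -1.206]
contact_force: [0.5, -0.7, -0.3]
gripper_width: 0.0276
time_s: 18.25
tool_pos: [0.4886, 0.0651, 0.201]
tool_rot: [1.207, 1.21, -1.207]
contact_force: [-0.3, 0.1, 0.5]
gripper_width: 0.0278
time_s: 19.25
tool_pos: [0.5321, 0.2178, 0.129]
tool_rot: [1.207, 1.21, -1.208]
contact_force: [-0.6, 1.0, -0.9]
gripper_width: 0.0278
time_s: 20.05
tool_pos: [0.5332, 0.2187, 0.0267]
tool_rot: [1.209, 1.209, -1.205]
contact_force: [1.0, 0.4, 0.5]
gripper_width: 0.0277
[0.5333 0.2188 0.0268] 0.027794551362022864 [ 0.04  0.93 -0.27]
[254.83928237 215.6649881 ]
```

View pics/w8.png

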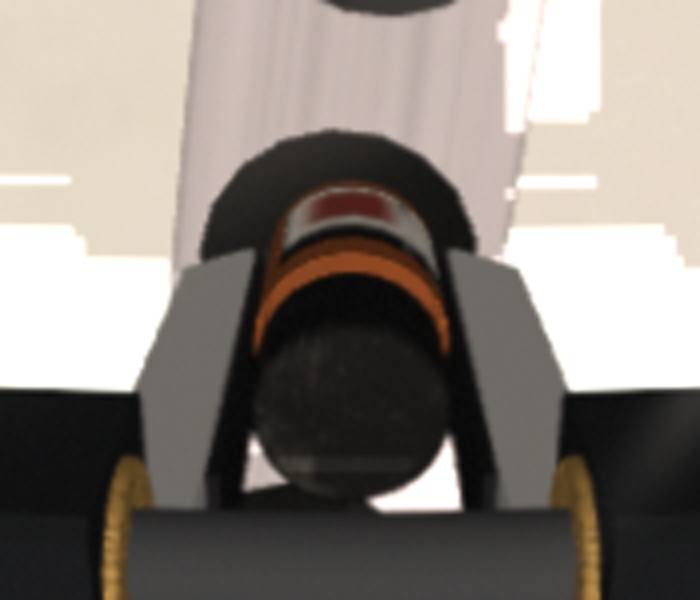

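```bash
python3 -m crank '[[[-0.08,-0.04,0,0,-1],[0,0,-0.06,0,-1],[0,0,-0.06,0,-1],[0,0,0,0,-1],[0,0,0,0,-0.2],[0,0,0,0,-0.2],[0,0,0,0,-0.2]]]' 12
python3 - <<'E'
from h import *
m=camera_model('wrist');im=capture('wrist'); s=robot.sense(); print(np.round(s['tool_pos'],4),s['gripper_width'],np.round(s['contact_force'],2))
im=np.clip(im.astype(float)*1.4,0,255).astype(np.uint8)
save('w9',cv2.resize(im[150:300,170:345],None,fx=4,fy=4,interpolation=cv2.INTER_CUBIC))
print(proj(m,np.array([.5317,.2188,.007]),True))
E
```

```text
time_s: 20.8
tool_pos: [0.5302, 0.2176, 0.0222]
tool_rot: [1.207, 1.211, -1.207]
contact_force: [0.4, -1.0, -0.4]
gripper_width: 0.0378
[0.5302 0.2176 0.0222] 0.037457047790255396 [ 0.51  0.63 -0.84]
[259.2089574  216.31860901]
```

View pics/w9.png

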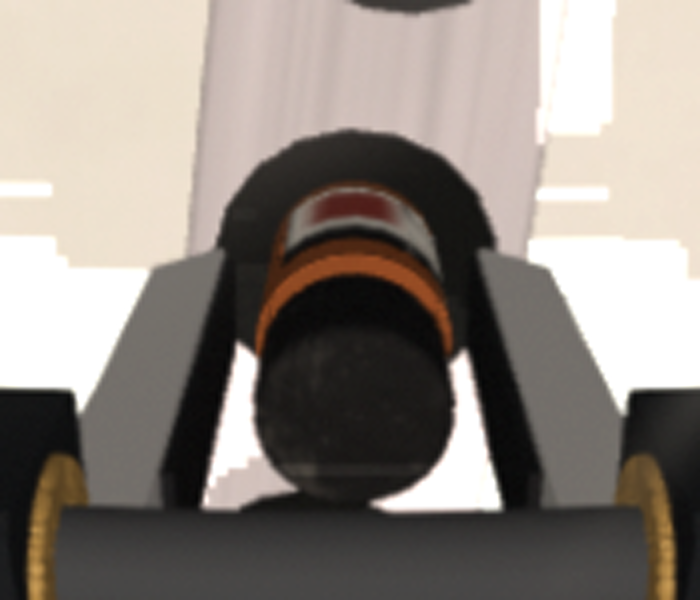

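```bash
python3 -m crank '[[[0,0,0,0,0],[0,0,0.3,0,0],[0,0,0.8,0,0],[0,0,1,0,0],[0,0,1,0,0],[0,0,1,0,0],[0,0,1,0,0],[0,0,1,0,0],[-0.59,-1,1,0,0.3],[-0.6,-1,0,0,0.3]]]' 12
python3 -m crank '[[[-0.5,-1,0,0,0.3],[-0.5,-1,0,0,0.3],[-0.5,-1,0,0,0.3],[-0.5,-1,0,0,0.3],[0,-1,0,0,0.3],[0,-1,0,0,0.3],[0,-1,0,0,0.3],[0,-1,0,0,0.3],[0,-1,0,0,0.3],[0,-1,0,0,0.3]]]'
python3 -m crank '[[[0,-1,0,0,0.3],[0,-1,0,0,0.3],[0,-1,0,0,0.3],[0,-1,0,0,0.3],[0.5,-1,0,0,0.3],[0.7,-1,0,0,0.3],[1,-1,0,0,0.3],[0.8,-1,0,0,0.3],[0.47,-0.5,0,0,0.3],[0,0,-0.4,0,0.3]]]'
python3 -m crank '[[[0,0,-1,0,0.3],[0,0,-1,0,0.3],[0,0,-0.8,0,0.3],[0,0,-0.4,0,0.3],[0,0,0,0,0.3]]]'
python3 - <<'E'
from h import *
im=capture('wrist');m=camera_model('wrist'); s=robot.sense(); print(np.round(s['tool_pos'],4),s['gripper_width'],np.round(s['contact_force'],2))
save('w10',cv2.resize(im[120:300,150:365],None,fx=3.5,fy=3.2,interpolation=cv2.INTER_CUBIC))
H,S,V=hsv(im)
for ce,st in blobs((abs(H-106)<10)&(S>110)&(V>50),40): print(ce,st,np.round(plane(m,*ce,.046,True),4))
E
```

```text
time_s: 21.85
tool_pos: [0.5025, 0.1679, 0.2052]
tool_rot: [1.211, 1.206, -1.199]
contact_force: [0.2, 0.1, 0.6]
gripper_width: 0.059
time_s: 22.85
tool_pos: [0.4506, -0.0834, 0.2008]
tool_rot: [1.207, 1.209, -1.206]
contact_force: [-0.0, -0.4, -0.3]
gripper_width: 0.0612
time_s: 23.85
tool_pos: [0.5389, -0.2969, 0.1909]
tool_rot: [1.208, 1.207, -1.207]
contact_force: [0.9, -0.7, -0.4]
gripper_width: 0.0613
time_s: 24.35
tool_pos: [0.536, -0.2935, 0.1081]
tool_rot: [1.207, 1.215, -1.208]
contact_force: [-0.1, -0.3, 0.5]
gripper_width: 0.0612
[ 0.5369 -0.2942  0.1098] 0.06154028883584977 [ 0.25 -0.75  1.13]
[258.04, 199.65] [250, 191, 17, 18, 253] [ 0.5376 -0.2952  0.046 ]
```

View pics/w10.png

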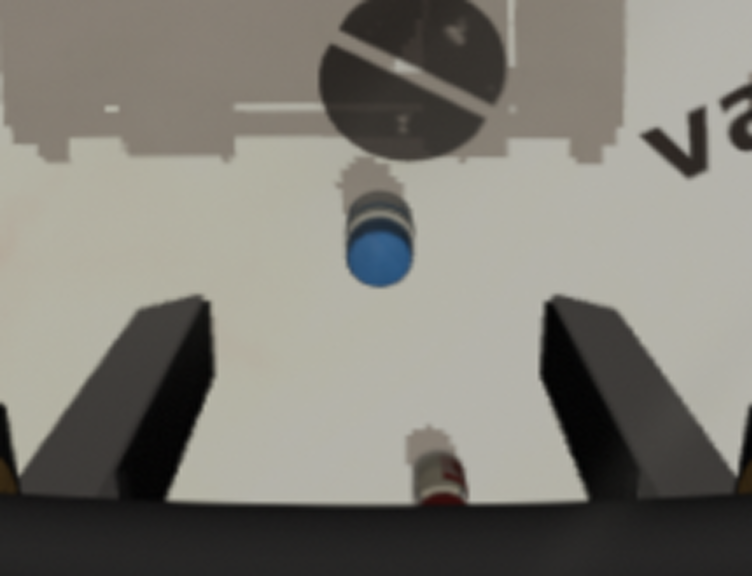

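```bash
python3 -m crank '[[[0.03,-0.03,-0.6,0,0.1],[0,0,-1,0,0.1],[0,0,-1,0,0.1],[0,0,-0.8,0,0.1],[0,0,-0.4,0,0.1],[0,0,-0.2,0,0.1],[0,0,0,0,-1],[0,0,0,0,-1],[0,0,0,0,-1],[0,0,0,0,-1]]]' 10
python3 -m crank '[[[0,0,0,0,-1],[0,0,0,0,-1],[0,0,0,0,-1]]]'
```

```text
time_s: 25.4
tool_pos: [0.5387, -0.296, 0.0111]
tool_rot: [1.207, 1.209, -1.206]
contact_force: [1.0, 0.4, -0.6]
gripper_width: 0.0233
time_s: 25.7
tool_pos: [0.5385, -0.2959, 0.0108]
tool_rot: [1.207, 1.209, -1.207]
contact_force: [0.5, -0.5, 3.5]
gripper_width: 0.0176
```

```bash
python3 -m crank '[[[0,0,0.4,0,-1],[0,0,0.8,0,-1],[0,0,1,0,-1],[0,0,1,0,-1],[0,0,1,0,-1],[0,0,1,0,-1],[-0.4,0,1,0,-1],[-0.8,0,0.8,0,-1],[-1,0.4,0.6,0,-1],[-0.8,0.7,0,0,-1]]]' 10
python3 -m crank '[[[-0.49,1,0,0,-1],[0,1,0,0,-1],[0,1,0,0,-1],[0,1,0,0,-1],[0,1,0,0,-1],[0,1,0,0,-1],[0,1,0,0,-1],[0,1,0,0,-1],[0,1,0,0,-1],[0.3,1,0,0,-1]]]'
python3 -m crank '[[[0.4,1,0,0,-1],[0.4,1,0,0,-1],[0.4,1,0,0,-1],[0.4,1,0,0,-1],[0.4,1,0,0,-1],[0.4,1,0,0,-1],[0.4,1,0,0,-1],[0.3,1,0,0,-1],[0.12,1,0,0,-1],[0,1,0,0,-1]]]'
python3 -m crank '[[[0,1,0,0,-1],[0,0.7,0,0,-1],[0,0.4,-0.2,0,-1],[0,0.14,-0.6,0,-1],[0,0,-1,0,-1],[0,0,-1,0,-1],[0,0,-1,0,-1],[0,0,-1,0,-1],[0,0,-1,0,-1],[0,0,-0.7,0,-1]]]'
python3 -m crank '[[[0,0,-0.5,0,-1],[0,0,-0.2,0,-1],[0,0,0,0,-1],[0,0,0,0,-1]]]'
python3 - <<'E'
from h import *
m=camera_model('wrist');im=capture('wrist'); s=robot.sense(); print(np.round(s['tool_pos'],4),s['gripper_width'],np.round(s['contact_force'],2))
im=np.clip(im.astype(float)*1.4,0,255).astype(np.uint8)
save('w11',cv2.resize(im[150:300,170:345],None,fx=4,fy=4,interpolation=cv2.INTER_CUBIC))
print(proj(m,np.array([.5395,.2884,.007]),True))
E
```

```text
time_s: 26.7
tool_pos: [0.463, -0.2692, 0.2033]
tool_rot: [1.207, 1.204, -1.207]
contact_force: [0.4, -0.3, -0.1]
gripper_width: 0.0175
time_s: 27.7
tool_pos: [0.4578, -0.0171, 0.2006]
tool_rot: [1.207, 1.21, -1.207]
contact_force: [0.8, -0.5, 0.4]
gripper_width: 0.0178
time_s: 28.7
tool_pos: [0.539, 0.2329, 0.2]
tool_rot: [1.207, 1.211, -1.207]
contact_force: [0.1, -0.5, -0.8]
gripper_width: 0.0179
time_s: 29.7
tool_pos: [0.5373, 0.286, 0.034]
tool_rot: [1.204, 1.211, -1.212]
contact_force: [0.8, 0.2, -0.0]
gripper_width: 0.0177
time_s: 30.1
tool_pos: [0.5396, 0.288, 0.0209]
tool_rot: [1.209, 1.21, -1.205]
contact_force: [-0.3, -0.5, -0.3]
gripper_width: 0.018
[0.5398 0.2882 0.0212] 0.017623138831254128 [ 0.16 -0.89 -0.39]
[256.77641504 218.02328662]
```

View pics/w11.png

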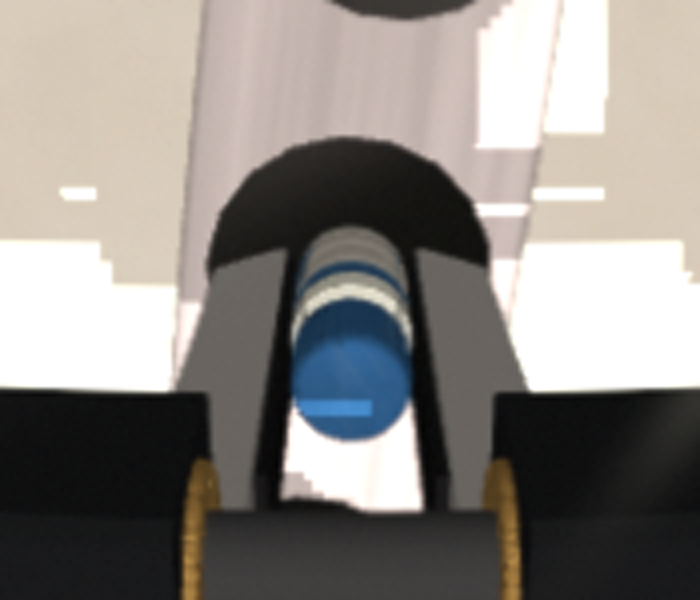

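```bash
python3 -m crank '[[[-0.02,0,-0.06,0,-1],[0,0,-0.06,0,-1],[0,0,0,0,-1],[0,0,0,0,-0.4],[0,0,0,0,-0.4],[0,0,0,0,-0.4]]]' 10
python3 - <<'E'
from h import *
m=camera_model('wrist');im=capture('wrist'); s=robot.sense(); print(np.round(s['tool_pos'],4),s['gripper_width'],np.round(s['contact_force'],2))
im=np.clip(im.astype(float)*1.4,0,255).astype(np.uint8)
save('w12',cv2.resize(im[150:300,170:345],None,fx=4,fy=4,interpolation=cv2.INTER_CUBIC))
print(proj(m,np.array([.5395,.2884,.007]),True))
E
```

```text
time_s: 30.75
tool_pos: [0.5382, 0.2878, 0.0167]
tool_rot: [1.207, 1.211, -1.207]
contact_force: [0.2, 0.3, -0.2]
gripper_width: 0.0283
[0.5382 0.2878 0.0167] 0.02805413880457062 [ 0.09  0.4  -0.05]
[258.97947496 219.88075137]
```

View pics/w12.png

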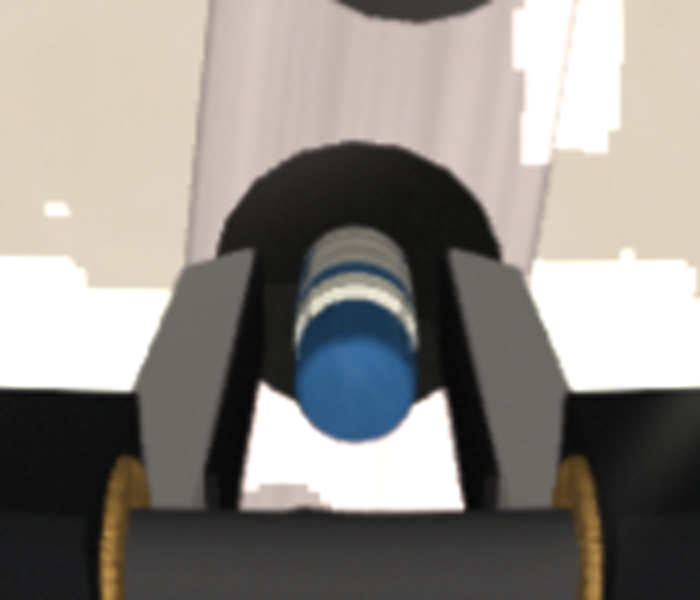

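```bash
python3 -m crank '[[[0,0,0,0,-0.2],[0,0,0.3,0,-0.2],[0,0,1,0,-0.2],[0,0,1,0,-0.2],[0,0,1,0,-0.2],[0,0,1,0,-0.2],[0,0,1,0,-0.2],[0,-0.5,1,0,0],[-0.5,-1,1,0,0.1],[-0.5,-1,0,0,0.1]]]' 10
python3 -m crank '[[[-0.5,-1,0,0,0.1],[-0.5,-1,0,0,0.1],[-0.5,-1,0,0,0.1],[-0.5,-1,0,0,0.1],[-0.5,-1,0,0,0.1],[0,-1,0,0,0.1],[0,-1,0,0,0.1],[0,-1,0,0,0.1],[0,-1,0,0,0.1],[0,-1,0,0,0.1]]]'
python3 -m crank '[[[0,-1,0,0,0.1],[0,-1,0,0,0.1],[0,-1,0,0,0.1],[0,-1,0,0,0.1],[0,-1,0,0,0.1],[0,-1,0,0,0.1],[0,-1,0,0,0.1],[0.5,-1,0,0,0.1],[0.6,-1,0,0,0.1],[0.6,-1,0,0,0.1]]]'
python3 -m crank '[[[0.6,-1,0,0,0.1],[0.6,-1,0,0,0.1],[0.6,-1,0,0,0.1],[0.5,-1,0,0,0.1],[0.18,-0.34,-0.4,0,0.1],[0,0,-1,0,0.1],[0,0,-1,0,0.1],[0,0,-0.8,0,0.1],[0,0,-0.4,0,0.1],[0,0,0,0,0.1]]]'
python3 - <<'E'
from h import *
im=capture('wrist');m=camera_model('wrist'); s=robot.sense(); print(np.round(s['tool_pos'],4),s['gripper_width'],np.round(s['contact_force'],2))
save('w13',cv2.resize(im[120:300,150:365],None,fx=3.5,fy=3.2,interpolation=cv2.INTER_CUBIC))
H,S,V=hsv(im)
for ce,st in blobs(((H<6)|(H>174))&(S>130)&(V>40),40): print(ce,st,np.round(plane(m,*ce,.040,True),4))
E
```

```text
time_s: 31.8
tool_pos: [0.5152, 0.2256, 0.2049]
tool_rot: [1.213, 1.207, -1.199]
contact_force: [0.1, -0.2, 0.5]
gripper_width: 0.0514
time_s: 32.8
tool_pos: [0.4508, -0.0256, 0.2003]
tool_rot: [1.207, 1.209, -1.206]
contact_force: [-0.6, 0.2, 0.4]
gripper_width: 0.0513
time_s: 33.8
tool_pos: [0.4937, -0.2757, 0.2004]
tool_rot: [1.207, 1.209, -1.207]
contact_force: [-0.2, 0.7, 0.1]
gripper_width: 0.0515
time_s: 34.8
tool_pos: [0.5543, -0.3818, 0.1073]
tool_rot: [1.207, 1.215, -1.208]
contact_force: [-0.6, 0.2, 0.9]
gripper_width: 0.0515
[ 0.5551 -0.3825  0.1092] 0.05172991279170527 [-0.4  -1.45  1.37]
[379.25, 97.77] [375, 94, 9, 9, 61] [ 0.6611 -0.2933  0.04  ]
[258.18, 198.22] [251, 190, 15, 17, 200] [ 0.5559 -0.3837  0.04  ]
```

View pics/w13.png

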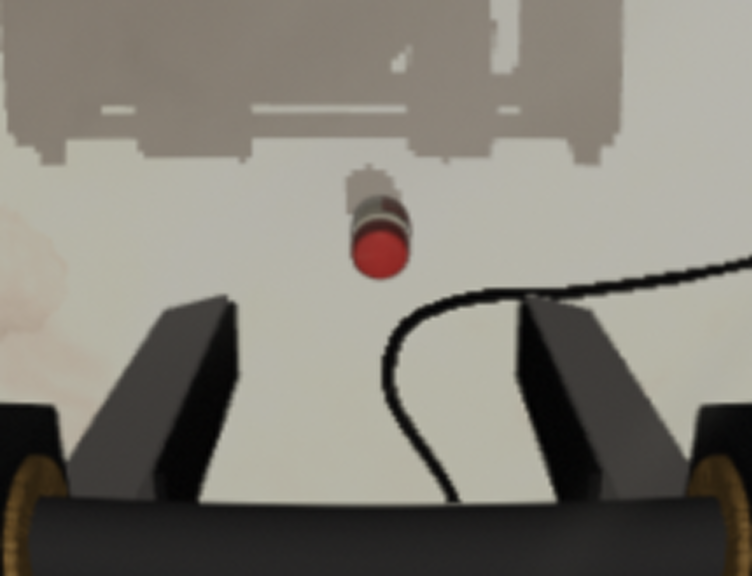

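```bash
python3 -m crank '[[[0.03,-0.03,-0.6,0,-0.2],[0,0,-1,0,-0.2],[0,0,-1,0,-0.2],[0,0,-0.8,0,-0.2],[0,0,-0.4,0,-0.2],[0,0,-0.22,0,-0.2],[0,0,0,0,-1],[0,0,0,0,-1],[0,0,0,0,-1],[0,0,0,0,-1]]]' 10
python3 -m crank '[[[0,0,0,0,-1],[0,0,0,0,-1]]]'
```

```text
time_s: 35.85
tool_pos: [0.5569, -0.3845, 0.0106]
tool_rot: [1.207, 1.208, -1.206]
contact_force: [0.0, -0.8, 2.1]
gripper_width: 0.0155
time_s: 36.05
tool_pos: [0.5569, -0.3845, 0.0106]
tool_rot: [1.207, 1.208, -1.206]
contact_force: [-0.0, 0.2, 5.3]
gripper_width: 0.0156
```

```bash
python3 -m crank '[[[0,0,0.4,0,-1],[0,0,0.8,0,-1],[0,0,1,0,-1],[0,0,1,0,-1],[0,0,1,0,-1],[0,0,1,0,-1],[-0.4,0,1,0,-1],[-0.8,0.2,0.8,0,-1],[-1,0.5,0.6,0,-1],[-1,0.94,0,0,-1]]]' 10
python3 -m crank '[[[-0.7,1,0,0,-1],[-0.3,1,0,0,-1],[0,1,0,0,-1],[0,1,0,0,-1],[0,1,0,0,-1],[0,1,0,0,-1],[0,1,0,0,-1],[0,1,0,0,-1],[0,1,0,0,-1],[0,1,0,0,-1]]]'
python3 -m crank '[[[0,1,0,0,-1],[0,1,0,0,-1],[0,1,0,0,-1],[0,1,0,0,-1],[0.4,1,0,0,-1],[0.4,1,0,0,-1],[0.4,1,0,0,-1],[0.4,1,0,0,-1],[0.4,1,0,0,-1],[0.4,1,0,0,-1]]]'
python3 -m crank '[[[0.4,1,0,0,-1],[0.4,1,0,0,-1],[0.4,1,0,0,-1],[0.24,1,0,0,-1],[0,1,0,0,-1],[0,1,0,0,-1],[0,0.8,0,0,-1],[0,0.6,0,0,-1],[0,0.4,-0.2,0,-1],[0,0.2,-0.6,0,-1]]]'
python3 -m crank '[[[0,0,-1,0,-1],[0,0,-1,0,-1],[0,0,-1,0,-1],[0,0,-1,0,-1],[0,0,-1,0,-1],[0,0,-0.7,0,-1],[0,0,-0.5,0,-1],[0,0,-0.2,0,-1],[0,0,0,0,-1],[0,0,0,0,-1]]]'
python3 - <<'E'
from h import *
m=camera_model('wrist');im=capture('wrist'); s=robot.sense(); print(np.round(s['tool_pos'],4),s['gripper_width'],np.round(s['contact_force'],2))
im=np.clip(im.astype(float)*1.4,0,255).astype(np.uint8)
save('w14',cv2.resize(im[150:300,170:345],None,fx=4,fy=4,interpolation=cv2.INTER_CUBIC))
print(proj(m,np.array([.5478,.3575,.007]),True))
E
```

```text
time_s: 37.05
tool_pos: [0.476, -0.3441, 0.2018]
tool_rot: [1.207, 1.205, -1.207]
contact_force: [0.6, 0.3, 0.0]
gripper_width: 0.0159
time_s: 38.05
tool_pos: [0.4506, -0.0917, 0.199]
tool_rot: [1.207, 1.211, -1.207]
contact_force: [0.1, -0.3, 0.3]
gripper_width: 0.0156
time_s: 39.05
tool_pos: [0.511, 0.1582, 0.199]
tool_rot: [1.206, 1.211, -1.207]
contact_force: [0.4, 0.2, 0.1]
gripper_width: 0.0155
time_s: 40.05
tool_pos: [0.5479, 0.3582, 0.1802]
tool_rot: [1.209, 1.209, -1.203]
contact_force: [0.9, -0.0, -0.6]
gripper_width: 0.0158
time_s: 41.05
tool_pos: [0.5477, 0.3573, 0.0197]
tool_rot: [1.209, 1.21, -1.206]
contact_force: [0.1, -0.4, -0.1]
gripper_width: 0.0156
[0.5478 0.3573 0.0199] 0.015741351206544553 [ 0.59 -0.25 -0.44]
[257.06934395 218.83710019]
```

View pics/w14.png

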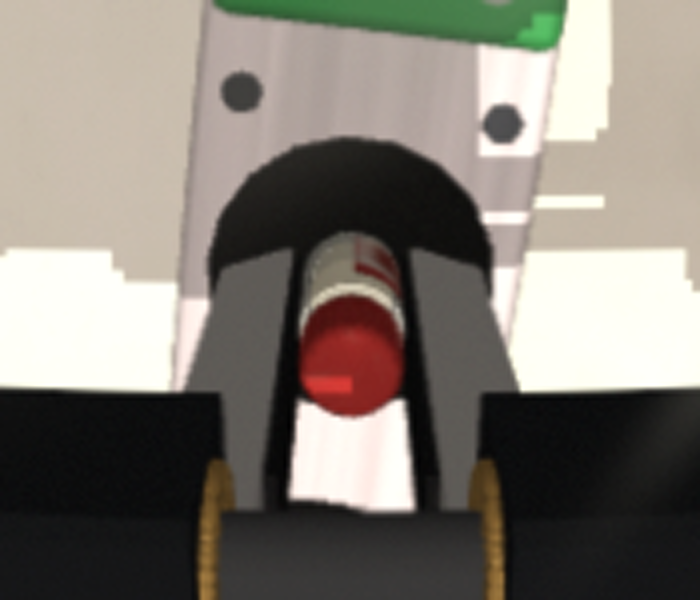

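```bash
python3 -m crank '[[[0,0,-0.05,0,-1],[0,0,-0.04,0,-1],[0,0,0,0,-1],[0,0,0,0,-0.4],[0,0,0,0,-0.4],[0,0,0,0,-0.4]]]' 10
python3 - <<'E'
from h import *
m=camera_model('wrist');im=capture('wrist'); s=robot.sense(); print(np.round(s['tool_pos'],4),s['gripper_width'],np.round(s['contact_force'],2))
im=np.clip(im.astype(float)*1.4,0,255).astype(np.uint8)
save('w15',cv2.resize(im[150:300,170:345],None,fx=4,fy=4,interpolation=cv2.INTER_CUBIC))
E
```

```text
time_s: 41.7
tool_pos: [0.5469, 0.3571, 0.0164]
tool_rot: [1.207, 1.211, -1.207]
contact_force: [0.3, -0.9, -0.0]
gripper_width: 0.0281
[0.547  0.3571 0.0165] 0.02833440418391286 [-0.33 -0.6  -0.18]
```

View pics/w15.png

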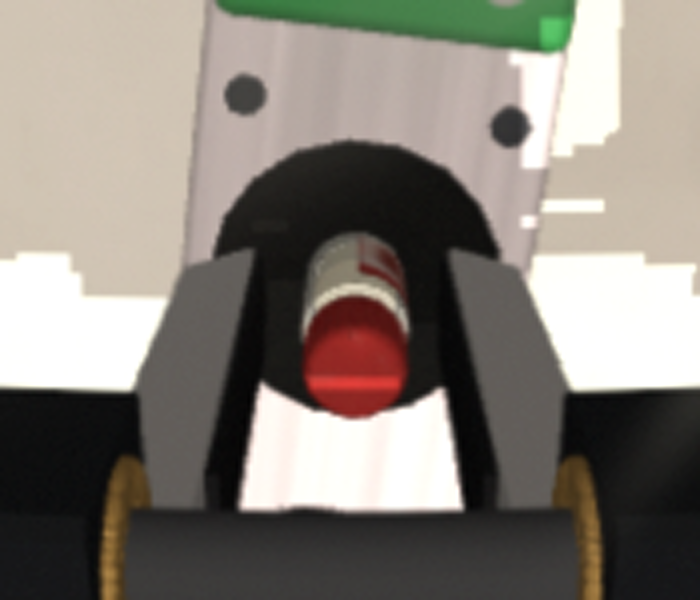

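Standing centred on its disc. I'll retreat upwards, then back towards the robot, and check all four from above.

```bash
python3 -m crank '[[[0,0,0,0,-0.2],[0,0,0.3,0,-0.2],[0,0,1,0,-0.2],[0,0,1,0,-0.2],[0,0,1,0,-0.2],[0,0,1,0,0],[0,0,1,0,0],[0,-0.5,1,0,0],[-0.5,-1,1,0,0],[-1,-1,1,0,0]]]' 10
python3 -m crank '[[[-1,-1,0.5,0,0],[-1,-1,0,0,0],[-1,-1,0,0,0],[-1,-0.5,0,0,0],[0,0,0,0,0],[0,0,0,0,0]]]'
python3 - <<'E'
from h import *
m=camera_model('wrist');im=capture('wrist');sd=capture('side');sc=capture('scene'); s=robot.sense(); print(np.round(s['tool_pos'],4))
save('w16',im)
b=cv2.resize(sd[200:320,160:260],(400,480),interpolation=cv2.INTER_CUBIC);c=cv2.resize(sc[170:260,130:260],(400,277),interpolation=cv2.INTER_CUBIC)
c=np.vstack([c,np.zeros((203,400,3),np.uint8)]); save('f1',np.hstack([b,c])); save('sc16',sc)
E
```

```text
time_s: 42.75
tool_pos: [0.51, 0.2939, 0.2252]
tool_rot: [1.207, 1.21, -1.207]
contact_force: [-0.3, -0.3, 0.3]
gripper_width: 0.0468
time_s: 43.35
tool_pos: [0.4098, 0.2072, 0.2378]
tool_rot: [1.209, 1.209, -1.205]
contact_force: [0.2, 0.5, -0.5]
gripper_width: 0.0471
[0.4103 0.2076 0.2368]
```

View pics/w16.png

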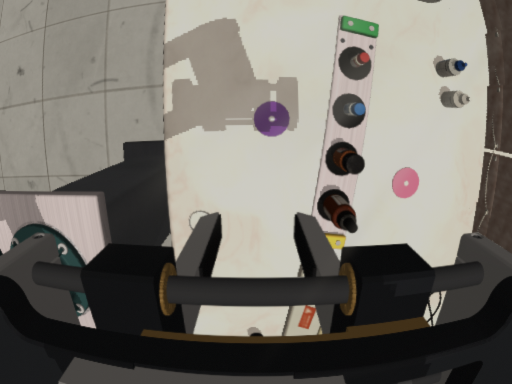

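View pics/f1.png

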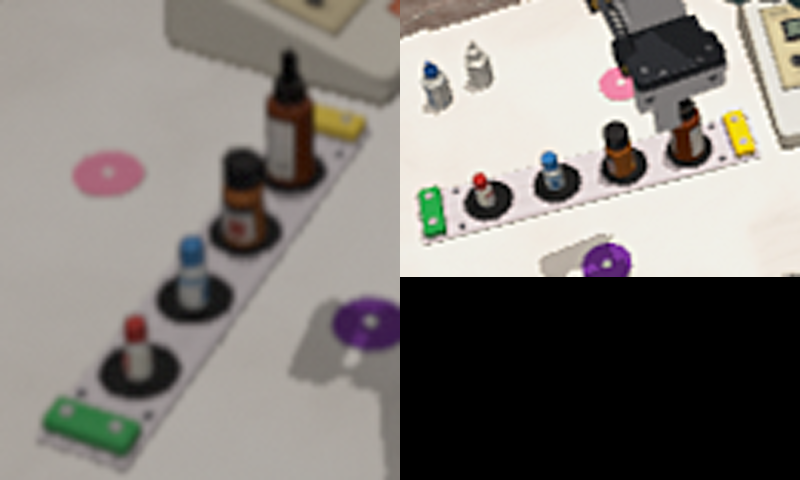

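Run:
```python
from h import *
m=camera_model('wrist')
im=cv2.imread('pics/w16.png')[:,:,::-1]; im=np.clip(im.astype(float)*1.5,0,255).astype(np.uint8)
save('c7',cv2.resize(im[40:245,300:390],None,fx=4.5,fy=2.9*1,interpolation=cv2.INTER_CUBIC))
save('c8',cv2.resize(im[130:240,305:375],None,fx=7,fy=5.4,interpolation=cv2.INTER_CUBIC))
P=[(.5235,.149),(.5317,.2188),(.5395,.2884),(.5478,.3575)]
for p,z in zip(P,(.109,.069,.053,.047)): print(p,proj(m,np.array([*p,z]),True),proj(m,np.array([*p,.007]),True))
H,S,V=hsv(cv2.imread('pics/w16.png')[:,:,::-1].copy())
for n,mk,z in [('red',((H<6)|(H>174))&(S>130)&(V>40),.047),('blue',(abs(H-106)<10)&(S>110)&(V>50),.053)]:
    for ce,st in blobs(mk,40): print(n,ce,st[4],np.round(plane(m,*ce,z,True),4))
```

```text
(0.5235, 0.149) [354.84111742 231.64808166] [333.82549425 205.41543274]
(0.5317, 0.2188) [356.03839585 166.04140462] [342.28279645 158.51639246]
(0.5395, 0.2884) [360.22617129 109.64440259] [349.36719104 109.92429031]
(0.5478, 0.3575) [364.95349178  57.56670218] [355.24484437  62.3934631 ]
red [363.94, 56.79] 68 [0.5464 0.3584 0.047 ]
blue [460.52, 64.89] 54 [0.7002 0.3686 0.053 ]
blue [359.43, 108.85] 95 [0.5384 0.2893 0.053 ]
```

View pics/c8.png

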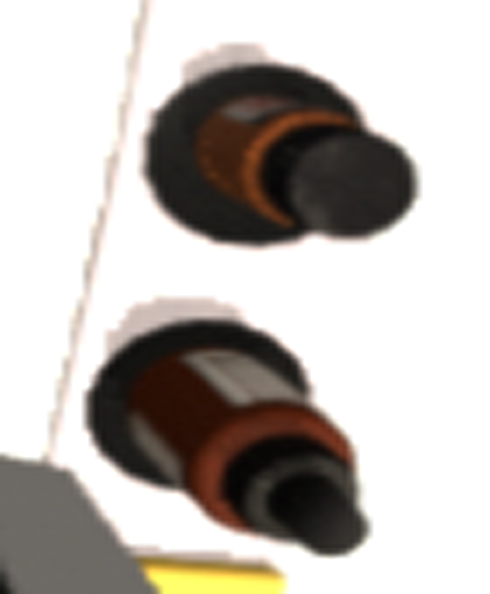

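Run:
```python
from h import *
s=robot.sense(); print(s['time_s'],np.abs(s['dq']).max()); print(sign_off())
```

```text
43.5 0.011034836485481448
the job is handed in; nothing more can be done
None
```

All four containers are lined up on the black discs in height order, and I handed the job in at 43.5 s of the 131 s allowed. From the green end block to the yellow one they stand red-capped vial, blue-capped vial, amber vial, brown dropper bottle.

- **How it was done:** I picked each container up with the jaws across the strip. I carried it at tool height 0.20 m, in front of the photometer column and above its housing, and lowered it onto its disc. Nothing tipped over, and the purple and pink look-alike discs were left alone.
- **Last checks:** The side, scene and wrist pictures, taken with the arm clear, show all four upright on their discs. Measured offsets from the disc centres:

| Container | Offset from disc centre |
|---|---|
| Red-capped vial | about 1.5 mm |
| Blue-capped vial | about 1.5 mm |
| Amber vial | about 1.5 mm |
| Dropper bottle | about 2 mm |

- **Disagreements:** The two fixed cameras put the disc tops at 4.5 mm, against the stated 7 mm. The measured tool position also ran 1–2 mm off the commanded one. I corrected both by eye in the wrist camera before releasing. The dropper's offset is the least certain, because its bulb top is rounded and partly hides the view.

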